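# Fetch a plaster model from behind two jars for scanning

## Task

The white plaster model on the wooden board is hemmed in by two jars. First set both jars aside on the blue mat, then centre the white model upright on the round scanner plate, and only then put each jar back on the board exactly where it stood before. Keep everything upright and leave the yellow model, the dropper bottle and the mug where they are.

Things in the scene. Friction and masses are not known exactly. Their poses are not given: they have to be found in the camera images.
- white_model: White plaster dental arch model, 50 (x) x 61 (y) x 31 mm high over the teeth; 75 g. Origin: centre of the underside, z up. Its solid base is 16 mm high; grip only this, fingers closing along its y, pads centred at x = -8 mm (60 mm wide there; it narrows from x = 0 to +25). At the start one jar stands about 10 mm off its -x face, the other about 10 mm off its +y side.
- wax_jar: Round jar with black lid and pink body, 42 mm diameter, 36 mm high, 90 g, grip anywhere on the side. Origin: centre of the underside. Starts on one of the board's two round marks, either one; at the end it must be back where it started.
- paste_jar: Round white jar with white lid, 51 mm diameter, 46 mm high, 90 g, grip anywhere on the side. Origin: centre of the underside. Starts on the other round mark; at the end it must be back where it started.
- board: Fixed wooden board, 180 (x) x 260 (y) x 12 mm thick; things stand on its top. Origin: centre of its underside, on the counter. In its frame, mm: white model at (30, 20), yellow model at (30, -90), round jar marks at (-27, 20), in front of the white model, and (30, 83), left of it. Grip a jar on the front mark with fingers closing along the board's y, one on the left mark along the board's x.
- mat: Fixed blue mat, the side area, 180 (x) x 100 (y) x 3 mm thick, lying to one side of the board. Origin: centre of its underside on the counter. Both jars fit side by side along its x. It may lie left or right, across from the plate.
- plate: Fixed round scanner plate, aluminium with black rubber top, 104 mm diameter, flat top 12 mm above the counter, 88 mm across. Origin: centre of its underside on the counter. It may lie left or right, across from the mat.
- yellow_model: Yellowish plaster arch model of the same size as the white one, standing on the right of the board; to be left alone. Origin: centre of the underside.
- dropper: Brown dropper bottle with black cap, 33 mm diameter, 102 mm high, standing on the counter behind; to be left alone. Origin: centre of the underside.
- mug: White mug with handle, 78 x 110 x 97 mm high, standing on the counter behind; to be left alone. Origin: centre of the underside.
Things that resemble listed ones, but are neither listed nor needed, are in the scene too. What is shaped like the wax_jar but green or purple is not meant.

How it is judged:
On the way, in this order (a step that is already met when the one before it is completed fails the run):
1. both jars stand released on the blue mat (x of wax_jar in the frame of mat between -0.09 and 0.09 m and y of wax_jar in the frame of mat between -0.05 and 0.05 m and height (world z) of each of wax_jar, paste_jar below 0.008 m and angle between each of wax_jar, paste_jar's own z axis and vertical below 0.15 rad and linear speed of each of wax_jar, paste_jar below 0.02 m/s and contact force between the fingers and wax_jar below 0.1 N and x of paste_jar in the frame of mat between -0.09 and 0.09 m and y of paste_jar in the frame of mat between -0.05 and 0.05 m and contact force between the fingers and paste_jar below 0.1 N and distance of white_model from where it was at the start of the episode below 0.04 m), for 0.2 s.
2. the white model stands released on the plate, both jars still on the mat (horizontal distance between white_model and plate below 0.015 m and z of white_model in the frame of plate between 0.007 and 0.017 m and angle between white_model's own z axis and vertical below 0.12 rad and linear speed of each of white_model, wax_jar, paste_jar below 0.02 m/s and contact force between the fingers and white_model below 0.1 N and x of wax_jar in the frame of mat between -0.09 and 0.09 m and y of wax_jar in the frame of mat between -0.05 and 0.05 m and height (world z) of each of wax_jar, paste_jar below 0.008 m and angle between each of wax_jar, paste_jar's own z axis and vertical below 0.15 rad and contact force between the fingers and wax_jar below 0.1 N and x of paste_jar in the frame of mat between -0.09 and 0.09 m and y of paste_jar in the frame of mat between -0.05 and 0.05 m and contact force between the fingers and paste_jar below 0.1 N), for 0.2 s.
At the end, for the whole second after the job is handed in: The white model stands upright on the plate, its centre within 15 mm of the plate's centre; each jar stands upright on the board within 15 mm of where it stood at the start; all are released and at rest (horizontal distance between white_model and plate below 0.015 m and z of white_model in the frame of plate between 0.007 and 0.017 m and angle between each of white_model, wax_jar, paste_jar's own z axis and vertical below 0.12 rad and linear speed of each of white_model, wax_jar, paste_jar below 0.02 m/s and contact force between the fingers and white_model below 0.1 N and distance of each of wax_jar, paste_jar from where it was at the start of the episode below 0.015 m and contact force between the fingers and wax_jar below 0.1 N and contact force between the fingers and paste_jar below 0.1 N); the robot touches nothing.
It fails at once if the yellow model is moved more than 15 mm (distance of yellow_model from where it was at the start of the episode above 0.015 m).
It fails at once if the dropper bottle is moved more than 15 mm (distance of dropper from where it was at the start of the episode above 0.015 m).
It fails at once if the mug is moved more than 15 mm (distance of mug from where it was at the start of the episode above 0.015 m).
It fails at once if a jar, a model, the dropper bottle or the mug is tipped over (angle between any of wax_jar, paste_jar, white_model, yellow_model, dropper, mug's own z axis and vertical above 0.6 rad).
It also fails if it takes over 120 s, if anything falls off the work surface, if the arm or the gripper's body presses on something with over 40 N, if the wrist force passes 120 N, or if a joint passes its speed limit or range.

## Robot

A 7-joint arm with a two-finger parallel gripper is mounted at the origin on a cart in front of the work surface, level with it; the furniture and walls round the work are solid. World frame = base frame: x ahead of the robot, y to its left, z up, the work surface at z = 0. Lengths are in m, angles in rad, forces in N, time in s.
With the tool pointing down it reaches from about 0.4 to 0.9 m from the base axis. Payload 5.6 kg.
Tool frame: the origin (TCP) lies between the finger pads; the fingertips stand 22 mm ahead of it and the grasp point (between the pads) lies 3 mm ahead of it; z points along the fingers, y is the line along which they close (so a half turn about z gives the same grasp; the last joint's range is limited). The gripper opens to 92 mm and grips with 3 to 60 N. Pads are 20 mm wide; open, the fingers measure 128 mm over their backs; the gripper's body (75 mm by 189 mm) begins 69 mm behind the grasp point.
Start: joints at [-1.27, 0.468, -0.012, 1.603, 0.006, 1.071, -0.056], TCP at [0.219, 0.612, 0.237] pointing down, gripper open.
Joint ranges: [-2.53, 2.53], [-0.31, 2.02], [-1.57, 1.55], [0.28, 2.44], [-1.29, 4.43], [0.15, 1.84], [-2.92, 2.92]. Speed limits (rad/s): [2.57, 2.57, 3.14, 3.14, 3.14, 3.14, 3.14].

## Interface

Orientations are given as a unit quaternion [w, x, y, z].
In Python, from plant import bot gives the robot as it stands. The module is installed in compiled form; this text tells all that it offers.
- The arm moves only by the tool apply_moves, never from a script. Its arguments are lists of equal length, an entry for each row: "linear": the shift along the tool's x, y, z in units of 30 mm (1.0 is 30 mm), a list of three; "spin": the turn about the tool's z in units of 5 degrees (1.0 is 5 degrees); "jaw": the opening, from -1 (shut) to 1 (fully open). A call has 1 to 12 rows; each row shifts and turns the commanded pose from where the row before left it, along the tool's axes as they then stand; what a row does not reach is not made up. A row lasts 1/10 s, in which the tool goes at most 50 mm and 8.59 degrees, less where a joint would pass 70% of its speed; a pose out of reach is approached as far as the arm can. A call is refused whole if a number of a shift passes 1 or a number of a turn 1, either way. A call with a gripper value outside its range is refused whole. The fingers move at their own pace and stop on an object; the grip force is fixed at half the most. Time passes only in rows, so rows that do not move let the fingers close. It gives the time, the measured TCP pose, the force, the opening and the grip force at its end, in the units of the state.
- bot.sense(): the state, without advancing time (a new reading comes with each control period).
- bot.capture(name): name is "scene" or "top" or "wrist"; returns the picture (400x640x3 uint8, red, green, blue); there is no depth.
- bot.get_calibration(name): a dict with "fx", "fy", "cx", "cy" (pixels), "k1" (the pictures are not rectified: a ray, as slopes to the right and down, at radius r is drawn at 1 + k1 r^2 times it, then the intrinsics apply), "world_to_cam" (4x4, takes a point from world to camera coordinates). Camera axes: x right, y down, z forward; pixel columns grow to the right and rows downward; lengths in m; the calibration is good to about 2 mm. A picture is of the moment at which its call begins: read the wrist's pose just before it. get_calibration takes no time and is no camera call; for the wrist camera it gives the pose at the moment of the call.
- bot.finish_job(): hands the job in; it is judged then, once.
The state is a dict: "time_s": time; "qpos": joint angles; "qd": joint speeds; "effort": joint torques, N m; "tcp_pos": TCP position; "ee_rot": TCP orientation; "contact_force": force on the tool from outside, world axes, zero at the start; "moment": the same for the moment, N m; "grip_width": finger opening in m; "finger_force": force on a finger pad.
Only numpy, scipy, OpenCV 4.12 (cv2) and the standard library are available. Lean on these libraries where they do the work, as an engineer would, in place of code of your own. Each camera call takes 0.05 s, during which the arm holds its last target. There are 200 camera calls.

## Working session

There is one attempt and no reset: what is moved stays moved. The work goes in short steps, Python scripts to look and compute and a tool call to move; the robot and the scene stay as the last step left them, time stands still between calls to the robot, and variables do not carry over. Pictures are saved under pics/ and viewed, at most 14 in all, crops included, and the job is handed in when it is done.

Besides the shell and the picture viewer there is one more tool, called after "Call:" as name(argument=value, ...) on one line, values as JSON. apply_moves: Moves the arm, as the interface text tells. Its arguments: {"type":"object","properties":{"linear":{"type":"array","items":{"type":"array","items":{"type":"number"}}},"spin":{"type":"array","items":{"type":"number"}},"jaw":{"type":"array","items":{"type":"number"}}},"required":["linear","spin","jaw"]}

```bash
mkdir -p pics; python3 - <<'E'
from plant import bot
import cv2
s=bot.sense()
print(s)
for n in ("scene","top"):
    c=bot.get_calibration(n);print(n,c)
    cv2.imwrite(f"pics/{n}0.png",bot.capture(n)[:,:,::-1])
E
```

```text
{'time_s': 0.0, 'qpos': array([-1.26998604,  0.46837339, -0.01163014,  1.60362948,  0.00603163,
        1.07140037, -0.05630171]), 'qd': array([ 0.00020332, -0.00051098, -0.00105551, -0.00088677, -0.00104889,
        0.00031996,  0.00209095]), 'effort': array([ 7.10052573e-04, -5.20583475e+01, -1.21122622e-02, -2.43736535e+01,
       -5.65857359e-02,  1.76090183e-02,  1.62906736e-04]), 'tcp_pos': array([0.21897052, 0.61142084, 0.23564037]), 'ee_rot': array([-8.27131497e-05,  1.71072503e-01,  9.85258042e-01, -8.84258512e-04]), 'contact_force': array([ 0.44401172, -0.52434409, -0.78671712]), 'moment': array([-0.02634935, -0.00352067,  0.01024663]), 'finger_force': 0.0, 'grip_width': 0.09159455522756244}
scene {'fx': 380.38414092539193, 'fy': 380.38414092539193, 'cx': 319.7521316953907, 'cy': 195.72409005401585, 'k1': 0.022730470257968524, 'world_to_cam': array([[-0.73666172, -0.67602435,  0.01790508,  0.42533703],
       [-0.39695899,  0.41082653, -0.82075887,  0.26298606],
       [ 0.5474971 , -0.61172922, -0.57099412,  0.64700959],
       [ 0.        ,  0.        ,  0.        ,  1.        ]])}
top {'fx': 424.7942075709154, 'fy': 424.7942075709154, 'cx': 318.53343928448714, 'cy': 205.16807360098164, 'k1': 0.03718244971475582, 'world_to_cam': array([[-0.02224944, -0.99974247,  0.00446786, -0.00301942],
       [-0.99513703,  0.02171758, -0.09607618,  0.59144285],
       [ 0.09595441, -0.00658377, -0.99536396,  1.1803756 ],
       [ 0.        ,  0.        ,  0.        ,  1.        ]])}
```

View pics/top0.png

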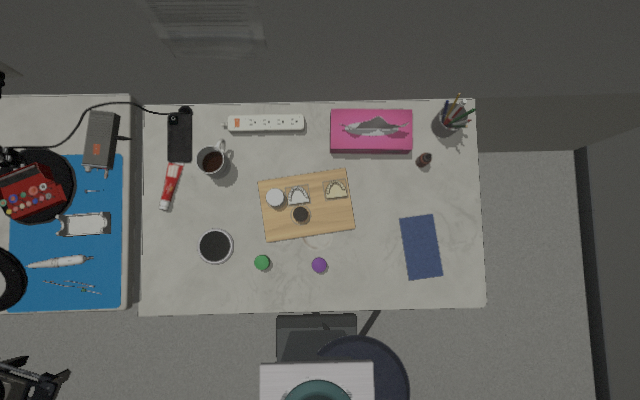

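View pics/scene0.png

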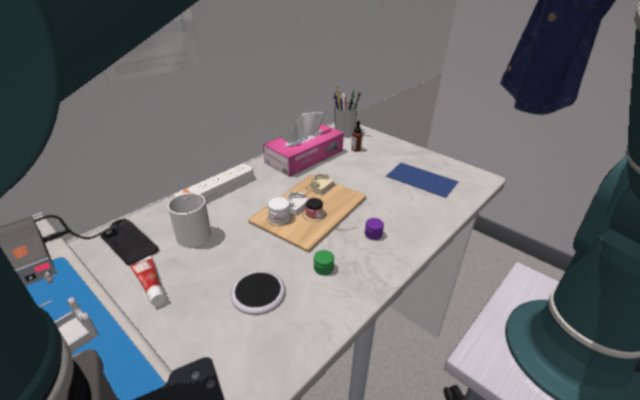

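The top view shows the board around (306,205). The paste jar is at (275,197) on the left mark, the wax jar with the black lid at (301,214) on the front mark, the white model at (298,195) and the yellow model at (335,188). The mat is on the right at (421,247) and the plate on the left at (215,246). Things that could be mistaken:
- **wax jar:** green (262,262) and purple (319,265) lookalikes
- **white model:** yellow model (335,188)
- **plate:** none close
- **mat:** the large blue mat on the left (65,230)

I'll check the choice in a close crop.

```bash
python3 - <<'E'
import cv2
im=cv2.imread("pics/top0.png")
cv2.imwrite("pics/crop0.png",cv2.resize(im[160:250,250:370],None,fx=6.6,fy=6.6,interpolation=cv2.INTER_CUBIC))
E
```

```text
(no output)
```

View pics/crop0.png

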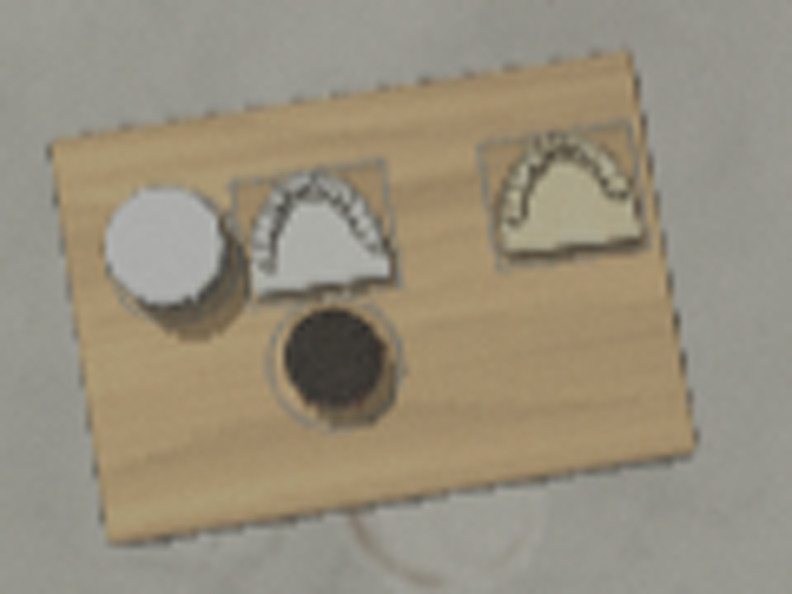

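The crop confirms it: black-lidded wax jar on the front mark (crop 335,357), white jar on the left mark (165,245), white model between them (320,235), yellow model on the right (565,195).

```bash
cat > h.py <<'E'
import numpy as np, cv2
from plant import bot
def ray_z(cal,uv,z):
    """pixels -> world points on the plane at height z"""
    K=np.array([[cal["fx"],0,cal["cx"]],[0,cal["fy"],cal["cy"]],[0,0,1]])
    d=np.array([cal["k1"],0,0,0,0.])
    p=cv2.undistortPoints(np.float64(uv).reshape(-1,1,2),K,d)[:,0]
    T=cal["world_to_cam"];R=T[:3,:3];o=-R.T@T[:3,3]
    r=np.c_[p,np.ones(len(p))]@R
    return o+r*((z-o[2])/r[:,2])[:,None]
def crop(px): return (np.float64(px)+.5)/6.6-.5+[250,160]
def fit(model,pts):
    """planar rigid fit: yaw,t with pts=R model+t"""
    a=np.float64(model)@[1,1j];b=np.float64(pts)[:,:2]@[1,1j]
    w=np.angle(np.vdot(a-a.mean(),b-b.mean()));t=b.mean()-np.exp(1j*w)*a.mean()
    return w,t,abs(np.exp(1j*w)*a+t-b)
E
python3 - <<'E'
from h import *
c=bot.get_calibration("top"); im=cv2.imread("pics/top0.png")
P=ray_z(c,crop([(52,143),(632,52),(695,452),(108,543)]),.012)
w,t,e=fit([(.09,.13),(.09,-.13),(-.09,-.13),(-.09,.13)],P)
print("board",w,t,e)
for n,m in dict(white=(.03,.02),yellow=(.03,-.09),front=(-.027,.02),left=(.03,.083)).items(): print(n,t+np.exp(1j*w)*(m[0]+1j*m[1]))
print("wax lid",ray_z(c,crop([(335,357)]),.048),"paste lid",ray_z(c,crop([(165,245)]),.058))
print("white base front corners", ray_z(c,crop([(258,298),(395,277)]),.024))
hsv=cv2.cvtColor(im,cv2.COLOR_BGR2HSV)
m=cv2.inRange(hsv,(100,80,30),(125,255,255));m[:,:380]=0;m[:, 460:]=0
k=max(cv2.findContours(m,0,2)[0],key=cv2.contourArea)
b=cv2.boxPoints(cv2.minAreaRect(k));B=ray_z(c,b,.003);print("mat",B[:,:2],B.mean(0),np.linalg.norm(np.diff(B,axis=0),axis=1))
m=cv2.inRange(hsv,(0,0,0),(180,255,70));r=np.zeros_like(m);r[225:270,193:237]=255;m&=r
k=max(cv2.findContours(m,0,2)[0],key=cv2.contourArea);(x,y),a,an=cv2.fitEllipse(k);print("plate",x,y,a,ray_z(c,[(x,y)],.012))
for px in [(262,262),(319,265)]: print("decoy",ray_z(c,[px],.036))
E
```

```text
board 0.1317151562119771 (0.5957504263535693+0.02000263938742703j) [0.00224857 0.00087443 0.00196697 0.00153448]
white (0.622863876437052+0.04376944027796535j)
yellow (0.6373106862486786-0.06527774990255553j)
front (0.5663576051616912+0.036283366102849754j)
left (0.6145897944540295+0.10622374010862731j)
wax lid [[0.56661598 0.03543811 0.048     ]] paste lid [[0.61469617 0.10574259 0.058     ]]
white base front corners [[0.59478977 0.06914812 0.024     ]
 [0.60263352 0.00971962 0.024     ]]
mat [[ 0.54957738 -0.24950758]
 [ 0.56294391 -0.34532814]
 [ 0.38604055 -0.36480578]
 [ 0.37292373 -0.27042348]] [ 0.46787139 -0.30751624  0.003     ] [0.09674836 0.1779724  0.0952894 ]
plate 214.3069610595703 245.74583435058594 (28.3801212310791, 29.44913673400879) [[0.48322304 0.28319701 0.012     ]]
decoy [[0.43487817 0.14504189 0.036     ]]
decoy [[ 0.42293245 -0.01357287  0.036     ]]
```

The board fit agrees with the jar lids to within 1 mm, and the mat and plate are located. Next I turn the tool to close along the board's x.

```bash
cat >> h.py <<'E'
def go(x=None,y=None,z=None,yaw=None):
    """remaining tool shift (30 mm units, axes as they stand) and spin (5 deg units); yaw=tool y line, deg"""
    from scipy.spatial.transform import Rotation as Ro
    s=bot.sense();R=Ro.from_quat(s["ee_rot"],scalar_first=True).as_matrix();p=s["tcp_pos"]
    d=np.array([p[i] if v is None else v for i,v in enumerate((x,y,z))])-p
    yw=np.degrees(np.arctan2(R[1,1],R[0,1]))
    print("t%.1f"%s["time_s"],"tcp",p.round(4),"yaw %.1f"%yw,"shift",(R.T@d/.03).round(2),"spin",None if yaw is None else round((-(yaw-yw)+90)%180-90,1),"/5=",None if yaw is None else round(((-(yaw-yw)+90)%180-90)/5,2),"q7 %.2f"%s["qpos"][6])
E
```

Call:
apply_moves(linear=[[0, 0, 0], [0, 0, 0], [0, 0, 0], [0, 0, 0], [0, 0, 0], [0, 0, 0], [0, 0, 0], [0, 0, 0], [0, 0, 0], [0, 0, 0], [0, 0, 0], [0, 0, 0]], spin=[1, 1, 1, 1, 1, 1, 1, 1, 1, 1, 1, 1], jaw=[1, 1, 1, 1, 1, 1, 1, 1, 1, 1, 1, 1])

```text
time_s: 1.3
tcp_pos: [0.219, 0.6116, 0.236]
ee_rot: [0.0, 0.642, 0.767, -0.0]
contact_force: [-0.7, 0.3, -0.1]
grip_width: 0.092
finger_force: 0.0
```

```bash
python3 -c "
from h import *
go(.6146,.106,.2,7.5)"
```

```text
t1.3 tcp [0.219  0.6116 0.236 ] yaw 10.1 shift [-18.9   10.03   1.21] spin 2.6 /5= 0.52 q7 -1.02
```

Call:
apply_moves(linear=[[0, 0, 0], [-0.92, 0.54, 0], [-0.92, 0.54, 0], [-0.92, 0.54, 0], [-0.92, 0.54, 0], [-0.92, 0.54, 0], [-0.92, 0.54, 0], [-0.92, 0.54, 0], [-0.92, 0.54, 0], [-0.92, 0.54, 0], [-0.92, 0.54, 0], [-0.92, 0.54, 0]], spin=[0.52, 0, 0, 0, 0, 0, 0, 0, 0, 0, 0, 0], jaw=[1, 1, 1, 1, 1, 1, 1, 1, 1, 1, 1, 1])

```text
time_s: 2.5
tcp_pos: [0.4368, 0.3338, 0.2364]
ee_rot: [-0.0, 0.658, 0.753, -0.0]
contact_force: [1.0, -0.6, -0.7]
grip_width: 0.0917
finger_force: 0.0
```

Call:
apply_moves(linear=[[-0.92, 0.54, 0], [-0.92, 0.54, 0], [-0.92, 0.54, 0], [-0.92, 0.54, 0], [-0.92, 0.54, 0], [-0.92, 0.54, 0], [-0.92, 0.54, 0], [-0.92, 0.54, 0], [0, 0, 0]], spin=[0, 0, 0, 0, 0, 0, 0, 0, 0], jaw=[1, 1, 1, 1, 1, 1, 1, 1, 1])

```text
time_s: 3.4
tcp_pos: [0.5964, 0.1283, 0.2364]
ee_rot: [0.001, 0.661, 0.751, -0.001]
contact_force: [-0.1, 0.1, -0.4]
grip_width: 0.0917
finger_force: 0.0
```

```bash
python3 -c "
from h import *
go(.6146,.106,.2,7.5)
cv2.imwrite('pics/w1.png',bot.capture('wrist')[:,:,::-1]); np.save('w1.npy',bot.get_calibration('wrist'),allow_pickle=True)"
```

```text
t3.4 tcp [0.5964 0.1283 0.2364] yaw 7.3 shift [-0.81  0.51  1.22] spin -0.2 /5= -0.04 q7 0.03
```

View pics/w1.png

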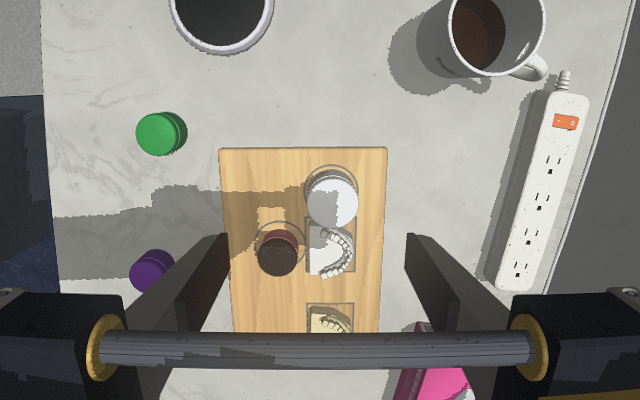

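The wrist view shows the paste lid at (333,201), the wax lid at (277,255), the white model at about (330,250) and the top of the scanner plate at about (221,5).

```bash
python3 -c "
from h import *
c=np.load('w1.npy',allow_pickle=True).item()
print(ray_z(c,[(333,201)],.058),ray_z(c,[(277,255)],.048), ray_z(c,[(219.5,148),(386,148)],.012))
go(.6146,.106,.04,7.5)"
```

```text
[[0.61394087 0.11156907 0.058     ]] [[0.56587416 0.04334087 0.048     ]] [[0.4919089  0.13984394 0.012     ]
 [0.66476395 0.16218063 0.012     ]]
t3.5 tcp [0.5951 0.131  0.2362] yaw 7.4 shift [-0.9   0.54  6.54] spin -0.1 /5= -0.01 q7 0.03
```

Call:
apply_moves(linear=[[-0.45, 0.27, 0.7], [-0.45, 0.27, 0.7], [0, 0, 0.7], [0, 0, 0], [0, 0, 0], [0, 0, 0]], spin=[0, 0, 0, 0, 0, 0], jaw=[1, 1, 1, 1, 1, 1])

```text
time_s: 4.05
tcp_pos: [0.6144, 0.1101, 0.1748]
ee_rot: [0.0, 0.657, 0.753, 0.001]
contact_force: [0.3, 0.0, -0.7]
grip_width: 0.0918
finger_force: 0.0
```

```bash
python3 -c "
from h import *
go(.6146,.106,.04,7.5)
c=bot.get_calibration('wrist');im=bot.capture('wrist')[:,:,::-1]
np.save('w2.npy',c,allow_pickle=True);cv2.imwrite('pics/w2.png',im)
go(.6146,.106,.04,7.5)"
```

```text
t4.0 tcp [0.6144 0.1101 0.1748] yaw 7.8 shift [-0.14 -0.02  4.49] spin 0.3 /5= 0.06 q7 0.11
t4.1 tcp [0.6145 0.11   0.1749] yaw 7.8 shift [-0.13 -0.02  4.5 ] spin 0.3 /5= 0.05 q7 0.11
```

View pics/w2.png

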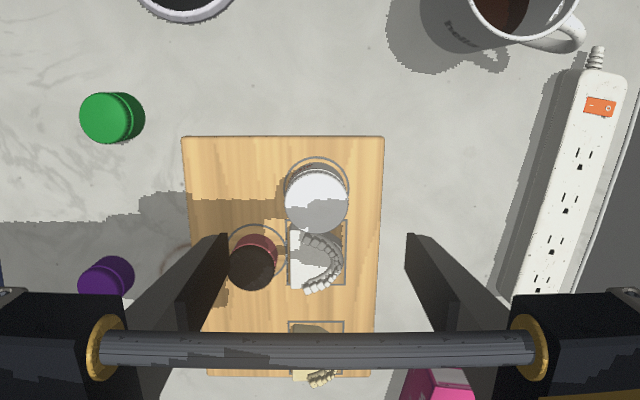

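Paste lid centre is at (317,202), wax lid at (252,267), and the board's far corners at (181,137) and (384,137).

```bash
python3 -c "
from h import *
c=np.load('w2.npy',allow_pickle=True).item()
print(ray_z(c,[(317,202),(317,170),(317,233)],.058),ray_z(c,[(252,267)],.048), ray_z(c,[(181,137),(384,137)],.012)); T=c['world_to_cam'];print(-T[:3,:3].T@T[:3,3],T[:3,:3].round(2),c['fx'])"
```

```text
[[0.61591956 0.10723944 0.058     ]
 [0.61250638 0.13230589 0.058     ]
 [0.61940479 0.08164536 0.058     ]] [[0.56926634 0.0391097  0.048     ]] [[0.49251664 0.1358529  0.012     ]
 [0.66758053 0.15919198 0.012     ]]
[0.60387284 0.18942937 0.32298097] [[ 0.99  0.13  0.  ]
 [ 0.13 -0.95  0.28]
 [ 0.04 -0.28 -0.96]] 358.6512181629785
```

Settled, the two cameras agree on the paste jar at about (0.615, 0.1065). I descend and grip.

Call:
apply_moves(linear=[[-0.12, 0, 0.75], [0, 0, 0.75], [0, 0, 0.75], [0, 0, 0.75], [0, 0, 0.75], [0, 0, 0.75], [0, 0, 0], [0, 0, 0], [0, 0, 0], [0, 0, 0], [0, 0, 0], [0, 0, 0]], spin=[0, 0, 0, 0, 0, 0, 0, 0, 0, 0, 0, 0], jaw=[1, 1, 1, 1, 1, 1, 1, 1, -1, -1, -1, -1])

```text
time_s: 5.3
tcp_pos: [0.6149, 0.1055, 0.0392]
ee_rot: [0.0, 0.658, 0.753, 0.0]
contact_force: [-1.3, 0.3, -0.2]
grip_width: 0.0618
finger_force: 0.0
```

```bash
python3 -c "
from h import *
go(.6150,.1065,.04,7.5)"
```

```text
t5.3 tcp [0.6149 0.1055 0.0392] yaw 7.7 shift [ 0.03  0.01 -0.03] spin 0.2 /5= 0.04 q7 0.19
```

Call:
apply_moves(linear=[[0, 0, 0], [0, 0, 0], [0, 0, 0], [0, 0, 0], [0, 0, -0.2], [0, 0, -0.7], [0, 0, -1], [0, 0, -1], [0, 0, -1], [0, 0, 0]], spin=[0, 0, 0, 0, 0, 0, 0, 0, 0, 0], jaw=[-1, -1, -1, -1, -1, -1, -1, -1, -1, -1])

```text
time_s: 6.3
tcp_pos: [0.6172, 0.1056, 0.1601]
ee_rot: [0.002, 0.658, 0.753, 0.003]
contact_force: [0.7, 1.0, -0.3]
grip_width: 0.0497
finger_force: 30.0
```

```bash
python3 -c "
from h import *
m=np.exp(.125j);C=.468-.3075j
for d in (.043,-.043): print(C+m*d)
p=C+m*.043
go(p.real,p.imag,.035,7.2)"
```

```text
(0.5106644996908611-0.3021389864644352j)
(0.4253355003091389-0.3128610135355648j)
t6.3 tcp [0.6172 0.1056 0.1601] yaw 7.7 shift [-13.    -5.37   4.12] spin 0.5 /5= 0.1 q7 0.13
```

Call:
apply_moves(linear=[[-0.5, -0.2, 0], [-1, -0.41, 0], [-1, -0.41, 0], [-1, -0.41, 0], [-1, -0.41, 0], [-1, -0.41, 0], [-1, -0.41, 0], [-1, -0.41, 0], [-1, -0.41, 0], [-1, -0.41, 0], [-1, -0.41, 0], [-1, -0.41, 0]], spin=[0, 0, 0, 0, 0, 0, 0, 0, 0, 0, 0, 0], jaw=[-1, -1, -1, -1, -1, -1, -1, -1, -1, -1, -1, -1])

```text
time_s: 7.5
tcp_pos: [0.5181, -0.2572, 0.1539]
ee_rot: [-0.001, 0.658, 0.753, -0.001]
contact_force: [0.7, -0.0, -0.6]
grip_width: 0.0492
finger_force: 30.0
```

Call:
apply_moves(linear=[[-1, -0.41, 0], [-0.5, -0.25, 0], [0, 0, 0], [0, 0, 0], [0, 0, 0]], spin=[0, 0, 0, 0, 0], jaw=[-1, -1, -1, -1, -1])

```text
time_s: 8.0
tcp_pos: [0.5071, -0.3011, 0.1548]
ee_rot: [-0.001, 0.657, 0.754, 0.0]
contact_force: [0.7, 0.4, -1.0]
grip_width: 0.0494
finger_force: 30.0
```

```bash
python3 -c "
from h import *
go(.5107,-.302,.031,7.2)
c=bot.get_calibration('wrist');im=bot.capture('wrist')[:,:,::-1]
np.save('w3.npy',c,allow_pickle=True);cv2.imwrite('pics/w3.png',im)"
```

```text
t8.0 tcp [ 0.5071 -0.3011  0.1548] yaw 7.8 shift [-0.05  0.12  4.13] spin 0.6 /5= 0.12 q7 0.87
```

View pics/w3.png

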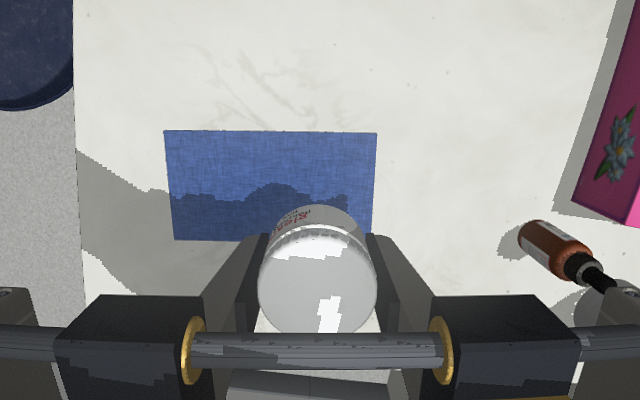

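The jar is held. The mat's far corners are at (164,130) and (377,133), and the near left corner at (174,240).

```bash
python3 -c "
from h import *
c=np.load('w3.npy',allow_pickle=True).item()
P=ray_z(c,[(164,130),(377,133),(174,240)],.003);print(P)
print(fit([(-.09,.05),(.09,.05),(-.09,-.05)],P))
c=bot.get_calibration('top');im=bot.capture('top')[:,:,::-1];cv2.imwrite('pics/top1.png',im)"
```

```text
[[ 0.37400015 -0.26941469  0.003     ]
 [ 0.55125989 -0.24839253  0.003     ]
 [ 0.38495345 -0.36867642  0.003     ]]
(np.float64(0.1175956252128707), np.complex128(0.46848605080692357-0.3085263641291051j), array([7.58935423e-04, 7.42671400e-04, 6.70379808e-05]))
```

Call:
apply_moves(linear=[[-0.04, 0.06, 0.8], [-0.04, 0.06, 0.8], [0, 0, 0.8], [0, 0, 0.8], [0, 0, 0.5], [0, 0, 0.3], [0, 0, 0.13], [0, 0, 0], [0, 0, 0]], spin=[0, 0, 0, 0, 0, 0, 0, 0, 0], jaw=[-1, -1, -1, -1, -1, -1, -1, -1, -1])

```text
time_s: 9.0
tcp_pos: [0.5116, -0.3049, 0.0326]
ee_rot: [0.001, 0.658, 0.753, 0.0]
contact_force: [0.0, -0.3, -1.2]
grip_width: 0.0497
finger_force: 30.0
```

```bash
python3 -c "
from h import *
go(.511,-.3035,.031,7.2)"
```

```text
t9.0 tcp [ 0.5116 -0.3049  0.0326] yaw 7.7 shift [ 0.05 -0.01  0.05] spin 0.5 /5= 0.1 q7 0.95
```

Call:
apply_moves(linear=[[0, 0, 0.06], [0, 0, 0], [0, 0, 0], [0, 0, 0], [0, 0, 0], [0, 0, 0], [0, 0, 0], [0, 0, -0.3], [0, 0, -1], [0, 0, -1], [0, 0, -1], [0, 0, -1]], spin=[0, 0, 0, 0, 0, 0, 0, 0, 0, 0, 0, 0], jaw=[-1, -1, 1, 1, 1, 1, 1, 1, 1, 1, 1, 1])

```text
time_s: 10.2
tcp_pos: [0.5109, -0.3047, 0.1608]
ee_rot: [0.0, 0.658, 0.753, 0.0]
contact_force: [0.8, -0.5, 0.8]
grip_width: 0.0918
finger_force: 0.0
```

```bash
python3 -c "
from h import *
go(.5665,.036,.16,97.5)"
```

```text
t10.2 tcp [ 0.5109 -0.3047  0.1608] yaw 7.7 shift [11.01  3.35  0.02] spin -89.8 /5= -17.96 q7 0.87
```

Call:
apply_moves(linear=[[0.92, 0.28, 0], [0.92, 0.28, 0], [0.92, 0.28, 0], [0.92, 0.28, 0], [0.92, 0.28, 0], [0.92, 0.28, 0], [0.92, 0.28, 0], [0.92, 0.28, 0], [0.92, 0.28, 0], [0.92, 0.28, 0], [0.92, 0.28, 0], [0.92, 0.28, 0]], spin=[0, 0, 0, 0, 0, 0, 0, 0, 0, 0, 0, 0], jaw=[1, 1, 1, 1, 1, 1, 1, 1, 1, 1, 1, 1])

```text
time_s: 11.4
tcp_pos: [0.5667, 0.0382, 0.1597]
ee_rot: [0.0, 0.658, 0.753, 0.0]
contact_force: [0.9, -0.3, 0.1]
grip_width: 0.0918
finger_force: 0.0
```

Call:
apply_moves(linear=[[0, 0, 0], [0, 0, 0], [0, 0, 0], [0, 0, 0], [0, 0, 0], [0, 0, 0], [0, 0, 0], [0, 0, 0], [0, 0, 0], [0, 0, 0], [0, 0, 0], [0, 0, 0]], spin=[1, 1, 1, 1, 1, 1, 1, 1, 1, 1, 1, 1], jaw=[1, 1, 1, 1, 1, 1, 1, 1, 1, 1, 1, 1])

```text
time_s: 12.6
tcp_pos: [0.5666, 0.0371, 0.1596]
ee_rot: [-0.0, 0.947, 0.321, 0.0]
contact_force: [-0.1, -0.1, 0.0]
grip_width: 0.0921
finger_force: 0.0
```

Call:
apply_moves(linear=[[0, 0, 0], [0, 0, 0], [0, 0, 0], [0, 0, 0], [0, 0, 0], [0, 0, 0], [0, 0, 0], [0, 0, 0], [0, 0, 0]], spin=[1, 1, 1, 1, 1, 1, 0, 0, 0], jaw=[1, 1, 1, 1, 1, 1, 1, 1, 1])

```text
time_s: 13.5
tcp_pos: [0.5666, 0.0372, 0.1591]
ee_rot: [-0.0, 0.998, 0.068, 0.0]
contact_force: [-0.4, -0.3, 0.4]
grip_width: 0.0918
finger_force: 0.0
```

```bash
python3 -c "
from h import *
go(.567,.036,.037,97.5)
c=bot.get_calibration('wrist');im=bot.capture('wrist')[:,:,::-1]
np.save('w4.npy',c,allow_pickle=True);cv2.imwrite('pics/w4.png',im)"
```

```text
t13.5 tcp [0.5666 0.0372 0.1591] yaw -82.2 shift [0.01 0.04 4.07] spin 0.3 /5= 0.06 q7 -1.13
```

View pics/w4.png

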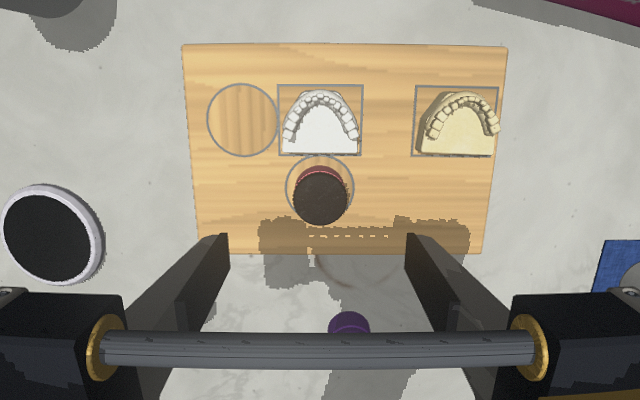

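This view shows the left mark circle centred at (242,120) and the wax lid at (320,199). The white model's front edge runs from (280,155) to (361,155), and the plate rubber is centred at (46,239).

```bash
python3 -c "
from h import *
c=np.load('w4.npy',allow_pickle=True).item()
print('leftmark',ray_z(c,[(242.5,120)],.012),'wax',ray_z(c,[(320,199)],.048))
P=ray_z(c,[(280,155),(361,155)],.02);print('white edge',P,P.mean(0))
print('plate',ray_z(c,[(46,239)],.012), ray_z(c,[(52,234)],.006))
P=ray_z(c,[(181,45),(507,48),(481,255),(201,249)],.012)
w,t,e=fit([(.09,.13),(.09,-.13),(-.09,-.13),(-.09,.13)],P);print('board',w,t,e)
for n,m in dict(white=(.03,.02),front=(-.027,.02),left=(.03,.083)).items(): print(n,t+np.exp(1j*w)*(m[0]+1j*m[1]))
"
```

```text
leftmark [[0.6158412  0.10500046 0.012     ]] wax [[0.5686531  0.03519663 0.048     ]]
white edge [[0.59276203 0.07096494 0.02      ]
 [0.60160842 0.00600449 0.02      ]] [0.59718522 0.03848472 0.02      ]
plate [[0.48463558 0.2813128  0.012     ]] [[0.48754231 0.27933782 0.006     ]]
board 0.1268776593327877 (0.5974314764204757+0.018789373910705107j) [0.00285922 0.00346732 0.00095674 0.00546424]
white (0.6246595806352766+0.042424735995258464j)
front (0.5681177568016609+0.03521209725701752j)
left (0.6166877167666944+0.10491833075872839j)
```

Call:
apply_moves(linear=[[0, 0, 0.75], [0, 0, 0.75], [0, 0, 0.75], [0, 0, 0.75], [0, 0, 0.75], [0, 0, 0.25], [0, 0, 0], [0, 0, 0]], spin=[0, 0, 0, 0, 0, 0, 0, 0], jaw=[1, 1, 1, 1, 1, 1, 1, 1])

```text
time_s: 14.35
tcp_pos: [0.5672, 0.0369, 0.0397]
ee_rot: [-0.0, 0.998, 0.067, 0.001]
contact_force: [0.3, 0.5, 0.6]
grip_width: 0.0918
finger_force: 0.0
```

```bash
python3 -c "
from h import *
go(.567,.036,.037,97.5)"
```

```text
t14.3 tcp [0.5672 0.0369 0.0397] yaw -82.3 shift [-0.01  0.03  0.09] spin 0.2 /5= 0.04 q7 -1.00
```

Call:
apply_moves(linear=[[0, 0, 0.07], [0, 0, 0], [0, 0, 0], [0, 0, 0], [0, 0, 0], [0, 0, 0], [0, 0, 0], [0, 0, 0], [0, 0, 0], [0, 0, 0], [0, 0, 0], [0, 0, 0]], spin=[0, 0, 0, 0, 0, 0, 0, 0, 0, 0, 0, 0], jaw=[-1, -1, -1, -1, -1, -1, -1, -1, -1, -1, -1, -1])

```text
time_s: 15.55
tcp_pos: [0.5666, 0.037, 0.0368]
ee_rot: [0.0, 0.998, 0.067, 0.0]
contact_force: [-0.7, -1.2, 2.0]
grip_width: 0.0401
finger_force: 30.0
```

Call:
apply_moves(linear=[[0, 0, -0.2], [0, 0, -0.8], [0, 0, -1], [0, 0, -1], [0, 0, -1], [0, 0, 0], [0, 0, 0]], spin=[0, 0, 0, 0, 0, 0, 0], jaw=[-1, -1, -1, -1, -1, -1, -1])

```text
time_s: 16.25
tcp_pos: [0.5665, 0.0376, 0.1571]
ee_rot: [-0.0, 0.998, 0.067, 0.0]
contact_force: [-0.3, -0.7, -1.2]
grip_width: 0.0407
finger_force: 30.0
```

```bash
python3 -c "
from h import *
p=.4685-.3085j-np.exp(.1176j)*.045;print(p)
go(p.real,p.imag,.029,97)"
```

```text
(0.423810811148538-0.3137798105835689j)
t16.2 tcp [0.5665 0.0376 0.1571] yaw -82.3 shift [-6.29 10.97  4.25] spin 0.7 /5= 0.15 q7 -1.12
```

Call:
apply_moves(linear=[[-0.52, 0.91, 0], [-0.52, 0.91, 0], [-0.52, 0.91, 0], [-0.52, 0.91, 0], [-0.52, 0.91, 0], [-0.52, 0.91, 0], [-0.52, 0.91, 0], [-0.52, 0.91, 0], [-0.52, 0.91, 0], [-0.52, 0.91, 0], [-0.52, 0.91, 0], [-0.52, 0.91, 0]], spin=[0, 0, 0, 0, 0, 0, 0, 0, 0, 0, 0, 0], jaw=[-1, -1, -1, -1, -1, -1, -1, -1, -1, -1, -1, -1])

```text
time_s: 17.45
tcp_pos: [0.4235, -0.3129, 0.1553]
ee_rot: [-0.001, 0.998, 0.067, -0.001]
contact_force: [0.6, 0.5, -1.5]
grip_width: 0.0406
finger_force: 30.0
```

Call:
apply_moves(linear=[[0, 0, 0], [0, 0, 0], [0, 0, 0.8], [0, 0, 0.8], [0, 0, 0]], spin=[0, 0, 0, 0, 0], jaw=[-1, -1, -1, -1, -1])

```text
time_s: 17.95
tcp_pos: [0.4238, -0.3094, 0.1057]
ee_rot: [-0.002, 0.998, 0.068, -0.003]
contact_force: [-0.6, -0.2, -0.3]
grip_width: 0.0406
finger_force: 30.0
```

```bash
python3 -c "
from h import *
go(.424,-.3135,.029,97)"
```

```text
t17.9 tcp [ 0.4238 -0.3094  0.1057] yaw -82.2 shift [0.   0.15 2.56] spin 0.8 /5= 0.17 q7 -0.36
```

Call:
apply_moves(linear=[[0, 0.1, 0.8], [0, 0, 0.8], [0, 0, 0.5], [0, 0, 0.3], [0, 0, 0.15], [0, 0, 0], [0, 0, 0], [0, 0, 0]], spin=[0, 0, 0, 0, 0, 0, 0, 0], jaw=[-1, -1, -1, -1, -1, -1, -1, -1])

```text
time_s: 18.75
tcp_pos: [0.4258, -0.3158, 0.033]
ee_rot: [0.0, 0.998, 0.067, 0.001]
contact_force: [-0.2, 0.2, -1.0]
grip_width: 0.0407
finger_force: 30.0
```

```bash
python3 -c "
from h import *
go(.424,-.3135,.028,97)"
```

```text
t18.8 tcp [ 0.4258 -0.3158  0.033 ] yaw -82.3 shift [-0.05 -0.09  0.17] spin 0.7 /5= 0.14 q7 -0.26
```

Call:
apply_moves(linear=[[0, 0, 0.08], [0, 0, 0.07], [0, 0, 0], [0, 0, 0], [0, 0, 0], [0, 0, 0], [0, 0, 0], [0, 0, 0], [0, 0, -0.3], [0, 0, -1], [0, 0, -1], [0, 0, -1]], spin=[0, 0, 0, 0, 0, 0, 0, 0, 0, 0, 0, 0], jaw=[-1, -1, -1, 1, 1, 1, 1, 1, 1, 1, 1, 1])

```text
time_s: 19.95
tcp_pos: [0.425, -0.3157, 0.1283]
ee_rot: [-0.0, 0.998, 0.067, -0.0]
contact_force: [0.1, 0.5, -0.1]
grip_width: 0.0916
finger_force: 0.0
```

Call:
apply_moves(linear=[[0, 0, -1], [0, 0, 0], [0, 0, 0]], spin=[0, 0, 0], jaw=[1, 1, 1])

```text
time_s: 20.25
tcp_pos: [0.4257, -0.3154, 0.1575]
ee_rot: [0.0, 0.998, 0.067, 0.001]
contact_force: [-0.5, -0.5, 0.0]
grip_width: 0.0916
finger_force: 0.0
```

```bash
python3 -c "
from h import *
c=bot.get_calibration('wrist');im=bot.capture('wrist')[:,:,::-1]
np.save('w5.npy',c,allow_pickle=True);cv2.imwrite('pics/w5.png',im)
t=.623+.0427j-.008*np.exp(.13j);print(t)
go(t.real,t.imag,.16,97.5)"
```

```text
(0.6150675048502817+0.041662926859042444j)
t20.3 tcp [ 0.4252 -0.315   0.1566] yaw -82.3 shift [  7.87 -10.93  -0.11] spin 0.2 /5= 0.04 q7 -0.42
```

View pics/w5.png

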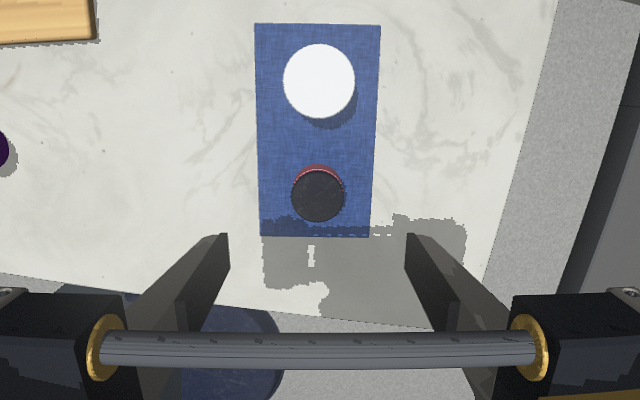

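Both jars stand on the mat: paste at (319,80), wax at (318,195). Next is the white model.

Call:
apply_moves(linear=[[0.66, -0.91, 0], [0.66, -0.91, 0], [0.66, -0.91, 0], [0.66, -0.91, 0], [0.66, -0.91, 0], [0.66, -0.91, 0], [0.66, -0.91, 0], [0.66, -0.91, 0], [0.66, -0.91, 0], [0.66, -0.91, 0], [0.66, -0.91, 0], [0.66, -0.91, 0]], spin=[0, 0, 0, 0, 0, 0, 0, 0, 0, 0, 0, 0], jaw=[1, 1, 1, 1, 1, 1, 1, 1, 1, 1, 1, 1])

```text
time_s: 21.5
tcp_pos: [0.6165, 0.0421, 0.1551]
ee_rot: [0.0, 0.998, 0.067, -0.001]
contact_force: [0.3, -0.3, -0.9]
grip_width: 0.0916
finger_force: 0.0
```

Call:
apply_moves(linear=[[0, 0, 0.8], [0, 0, 0.8], [0, 0, 0.4], [0, 0, 0], [0, 0, 0], [0, 0, 0]], spin=[0, 0, 0, 0, 0, 0], jaw=[1, 1, 1, 1, 1, 1])

```text
time_s: 22.1
tcp_pos: [0.6176, 0.0404, 0.0978]
ee_rot: [-0.0, 0.998, 0.067, 0.001]
contact_force: [0.3, -0.4, -0.4]
grip_width: 0.0918
finger_force: 0.0
```

```bash
python3 -c "
from h import *
c=np.load('w5.npy',allow_pickle=True).item()
print('paste',ray_z(c,[(319,80)],.049),'wax',ray_z(c,[(318,195)],.039))
go(.6155,.0415,.0365,97.5)
c=bot.get_calibration('wrist');im=bot.capture('wrist')[:,:,::-1]
np.save('w6.npy',c,allow_pickle=True);cv2.imwrite('pics/w6.png',im)"
```

```text
paste [[ 0.51309977 -0.30501317  0.049     ]] wax [[ 0.42872818 -0.31581558  0.039     ]]
t22.1 tcp [0.6176 0.0404 0.0978] yaw -82.3 shift [-0.07 -0.04  2.04] spin 0.2 /5= 0.03 q7 -1.06
```

View pics/w6.png

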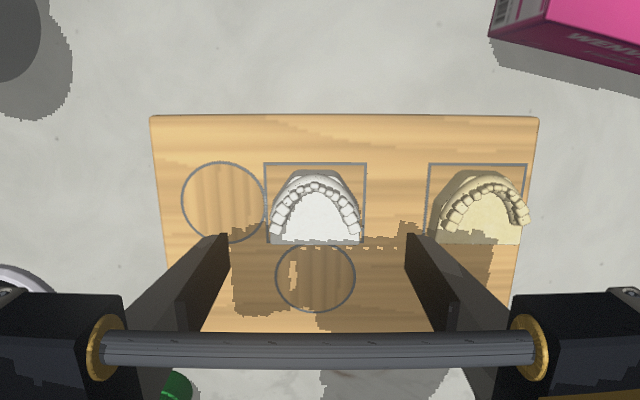

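The white model sits centred between the fingers, its front edge at row 244 from column 268 to 364. Both marks are free, centred at (223,202) and (315,278).

```bash
python3 -c "
from h import *
c=np.load('w6.npy',allow_pickle=True).item()
P=ray_z(c,[(268,244),(364,244)],.012);print(P,P.mean(0)+.017*np.array([.9915,.13,0]))
print('marks',ray_z(c,[(223,202),(315.5,278)],.012))"
```

```text
[[0.58941239 0.07174411 0.012     ]
 [0.59843394 0.00423948 0.012     ]] [0.61077867 0.04020179 0.012     ]
marks [[0.61637988 0.10539696 0.012     ]
 [0.56709555 0.03478858 0.012     ]]
```

Call:
apply_moves(linear=[[-0.07, -0.04, 0.6], [0, 0, 0.6], [0, 0, 0.5], [0, 0, 0.3], [0, 0, 0], [0, 0, 0]], spin=[0, 0, 0, 0, 0, 0], jaw=[1, 1, 1, 1, 1, 1])

```text
time_s: 22.75
tcp_pos: [0.6148, 0.0415, 0.0366]
ee_rot: [0.0, 0.998, 0.067, -0.0]
contact_force: [-0.0, 0.2, -0.5]
grip_width: 0.0916
finger_force: 0.0
```

```bash
python3 -c "
from h import *
go(.6155,.0415,.0365,97.5)"
```

```text
t22.8 tcp [0.6148 0.0415 0.0366] yaw -82.3 shift [0.02 0.   0.  ] spin 0.2 /5= 0.04 q7 -1.01
```

Call:
apply_moves(linear=[[0, 0, 0], [0, 0, 0], [0, 0, 0], [0, 0, 0], [0, 0, 0], [0, 0, 0], [0, 0, 0], [0, 0, 0], [0, 0, 0]], spin=[0, 0, 0, 0, 0, 0, 0, 0, 0], jaw=[-1, -1, -1, -1, -1, -1, -1, -1, -1])

```text
time_s: 23.65
tcp_pos: [0.6147, 0.0418, 0.0369]
ee_rot: [-0.0, 0.998, 0.067, 0.0]
contact_force: [-0.0, 0.4, 2.6]
grip_width: 0.0584
finger_force: 29.8
```

Call:
apply_moves(linear=[[0, 0, -0.2], [0, 0, -0.5], [0, 0, -1], [0, 0, -1], [0, 0, -1], [0, 0, 0], [0, 0, 0]], spin=[0, 0, 0, 0, 0, 0, 0], jaw=[-1, -1, -1, -1, -1, -1, -1])

```text
time_s: 24.35
tcp_pos: [0.6149, 0.0421, 0.1489]
ee_rot: [-0.0, 0.998, 0.067, 0.001]
contact_force: [-0.8, 0.0, -1.7]
grip_width: 0.0585
finger_force: 29.7
```

```bash
python3 -c "
from h import *
t=.484+.2822j-.0083*np.exp(.13j);print(t)
go(t.real,t.imag,.0375)
c=bot.get_calibration('wrist');im=bot.capture('wrist')[:,:,::-1]
np.save('w7.npy',c,allow_pickle=True);cv2.imwrite('pics/w7.png',im)"
```

```text
(0.47577003628216724+0.2811240366162565j)
t24.4 tcp [0.6149 0.0421 0.1489] yaw -82.3 shift [-3.53 -8.52  3.71] spin None /5= None q7 -1.11
```

View pics/w7.png

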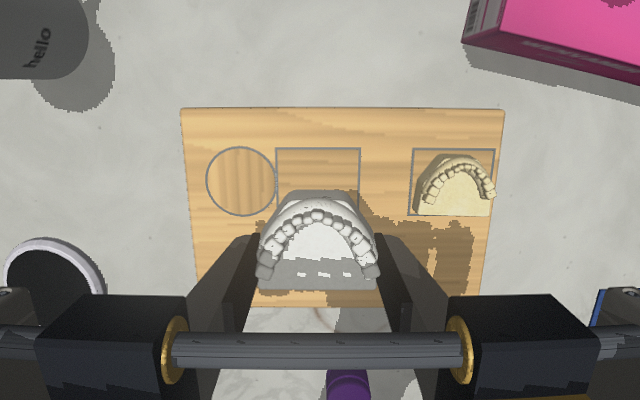

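```bash
python3 -c "
from h import *
c=np.load('w7.npy',allow_pickle=True).item()
for z in (.124,.14): 
  P=ray_z(c,[(255,290),(380,290)],z);print(P,np.linalg.norm(P[0]-P[1]),P.mean(0)+.025*np.array([.9915,.13,0]))"
```

```text
[[0.58635267 0.07260615 0.124     ]
 [0.59551595 0.00457713 0.124     ]] 0.06864337532954062 [0.61572181 0.04184164 0.124     ]
[[0.59633315 0.07078527 0.14      ]
 [0.6046501  0.00903947 0.14      ]] 0.06230341317360485 [0.62527913 0.04316237 0.14      ]
```

Call:
apply_moves(linear=[[-0.35, -0.85, 0], [-0.35, -0.85, 0], [-0.35, -0.85, 0], [-0.35, -0.85, 0], [-0.35, -0.85, 0], [-0.35, -0.85, 0], [-0.35, -0.85, 0], [-0.35, -0.85, 0], [-0.35, -0.85, 0], [-0.38, -0.86, 0], [0, 0, 0], [0, 0, 0]], spin=[0, 0, 0, 0, 0, 0, 0, 0, 0, 0, 0, 0], jaw=[-1, -1, -1, -1, -1, -1, -1, -1, -1, -1, -1, -1])

```text
time_s: 25.6
tcp_pos: [0.4747, 0.2806, 0.1469]
ee_rot: [0.001, 0.998, 0.068, -0.001]
contact_force: [-0.1, -1.3, -0.6]
grip_width: 0.0585
finger_force: 29.7
```

```bash
python3 -c "
from h import *
go(.4758,.2811,.0375)
c=bot.get_calibration('wrist');im=bot.capture('wrist')[:,:,::-1]
np.save('w8.npy',c,allow_pickle=True);cv2.imwrite('pics/w8.png',im)"
```

```text
t25.6 tcp [0.4747 0.2806 0.1469] yaw -82.2 shift [ 0.04 -0.02  3.65] spin None /5= None q7 -1.58
```

View pics/w8.png

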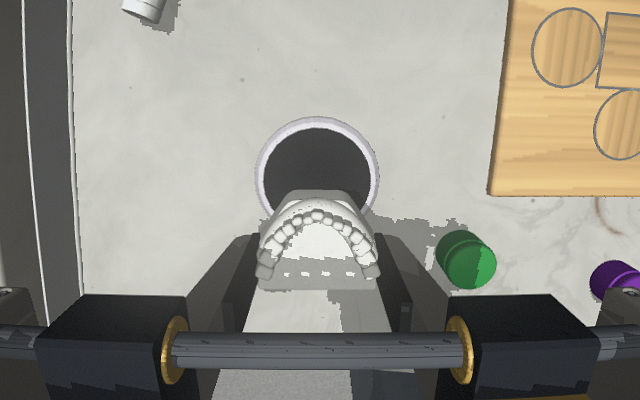

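The model is held level over the plate. The rubber spans columns 264–371 with its top edge at row 128.

```bash
python3 -c "
from h import *
c=np.load('w8.npy',allow_pickle=True).item()
d=np.exp(.136j);P=ray_z(c,[(317.5,128.5),(317.5,117.5),(264,175),(371,175)],.012);print(P)
z=P[:,:2]@[1,1j];print(z[0]-.044*d,z[1]-.052*d,(z[2]+z[3])/2,abs(z[2]-z[3]))
t=.484+.2815j-.009*d;print(t);go(t.real,t.imag,.0375)"
```

```text
[[0.52622972 0.28694682 0.012     ]
 [0.53462149 0.28809263 0.012     ]
 [0.48350262 0.32483763 0.012     ]
 [0.49514695 0.2389451  0.012     ]]
(0.48263600335845974+0.28098125299227195j) (0.48310164066938915+0.28104240648724926j) (0.4893247852568098+0.28189136733557607j) 0.08667823859882225
(0.47508310379081187+0.2802797696960957j)
t25.6 tcp [0.4754 0.2797 0.1471] yaw -82.3 shift [-0.   -0.03  3.65] spin None /5= None q7 -1.58
```

Call:
apply_moves(linear=[[0, -0.02, 0.8], [0, 0, 0.8], [0, 0, 0.8], [0, 0, 0.6], [0, 0, 0.3], [0, 0, 0.2], [0, 0, 0], [0, 0, 0], [0, 0, 0]], spin=[0, 0, 0, 0, 0, 0, 0, 0, 0], jaw=[-1, -1, -1, -1, -1, -1, -1, -1, -1])

```text
time_s: 26.55
tcp_pos: [0.476, 0.2815, 0.0436]
ee_rot: [-0.0, 0.998, 0.067, 0.001]
contact_force: [-0.8, -0.3, 0.1]
grip_width: 0.0582
finger_force: 29.7
```

```bash
python3 -c "
from h import *
go(.475,.2803,.0372)"
```

```text
t26.6 tcp [0.476  0.2815 0.0436] yaw -82.3 shift [-0.04  0.03  0.21] spin None /5= None q7 -1.45
```

Call:
apply_moves(linear=[[-0.03, 0.03, 0.1], [0, 0, 0.1], [0, 0, 0], [0, 0, 0]], spin=[0, 0, 0, 0], jaw=[-1, -1, -1, -1])

```text
time_s: 26.95
tcp_pos: [0.4747, 0.2804, 0.0369]
ee_rot: [-0.0, 0.998, 0.067, 0.0]
contact_force: [-0.9, -0.4, 1.2]
grip_width: 0.058
finger_force: 29.8
```

Call:
apply_moves(linear=[[0, 0, 0], [0, 0, 0], [0, 0, 0], [0, 0, 0], [0, 0, 0], [0, 0, 0], [0, 0, -0.3], [0, 0, -1], [0, 0, -1], [0, 0, -1], [0, 0, -1], [0, 0, 0]], spin=[0, 0, 0, 0, 0, 0, 0, 0, 0, 0, 0, 0], jaw=[1, 1, 1, 1, 1, 1, 1, 1, 1, 1, 1, 1])

```text
time_s: 28.15
tcp_pos: [0.477, 0.2811, 0.1699]
ee_rot: [-0.002, 0.998, 0.067, 0.003]
contact_force: [0.9, -0.2, -0.4]
grip_width: 0.0918
finger_force: 0.0
```

Call:
apply_moves(linear=[[0, 0, 0], [0, 0, 0]], spin=[0, 0], jaw=[1, 1])

```text
time_s: 28.35
tcp_pos: [0.4739, 0.2801, 0.1651]
ee_rot: [0.0, 0.998, 0.067, -0.001]
contact_force: [-0.3, -0.0, -0.9]
grip_width: 0.0917
finger_force: 0.0
```

```bash
python3 -c "
from h import *
go(.4268,-.3157,.16,96.7)
c=bot.get_calibration('wrist');im=bot.capture('wrist')[:,:,::-1]
np.save('w9.npy',c,allow_pickle=True);cv2.imwrite('pics/w9.png',im)"
```

```text
t28.4 tcp [0.4739 0.2801 0.1651] yaw -82.3 shift [-4.22 19.47  0.18] spin 1.0 /5= 0.2 q7 -1.60
```

View pics/w9.png

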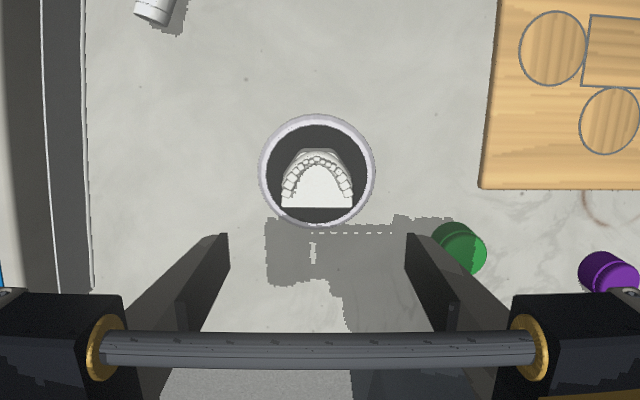

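The model stands on the plate. Rubber spans rows 124–222 and columns 268–368; the model's front edge is at row 207, columns 281–353.

```bash
python3 -c "
from h import *
c=np.load('w9.npy',allow_pickle=True).item()
d=np.exp(.131j);P=ray_z(c,[(318,124),(318,222),(268,173),(368,173)],.012)[:,:2]@[1,1j];print((P[0]+P[1])/2,(P[2]+P[3])/2,abs(P[0]-P[1]))
for z in (.012,.028):
  P=ray_z(c,[(281,207),(353,207)],z)[:,:2]@[1,1j];print(P.mean()+.025*d,abs(P[0]-P[1]))"
```

```text
(0.48447723686607597+0.28042883819045694j) (0.4861256761935818+0.28064373095137474j) 0.08650162834568872
(0.4802840917164681+0.2806521337769065j) 0.06366408889266892
(0.48550918487067174+0.28138250619201877j) 0.06028097140924441
```

Call:
apply_moves(linear=[[-0.21, 0.97, 0], [-0.21, 0.97, 0], [-0.21, 0.97, 0], [-0.21, 0.97, 0], [-0.21, 0.97, 0], [-0.21, 0.97, 0], [-0.21, 0.97, 0], [-0.21, 0.97, 0], [-0.21, 0.97, 0], [-0.21, 0.97, 0], [-0.21, 0.97, 0], [-0.21, 0.97, 0]], spin=[0, 0, 0, 0, 0, 0, 0, 0, 0, 0, 0, 0], jaw=[1, 1, 1, 1, 1, 1, 1, 1, 1, 1, 1, 1])

```text
time_s: 29.6
tcp_pos: [0.4457, -0.0772, 0.1651]
ee_rot: [0.0, 0.998, 0.067, -0.001]
contact_force: [0.1, 0.4, 0.8]
grip_width: 0.0918
finger_force: 0.0
```

Call:
apply_moves(linear=[[-0.21, 0.97, 0], [-0.21, 0.97, 0], [-0.21, 0.97, 0], [-0.21, 0.97, 0], [-0.21, 0.97, 0], [-0.21, 0.97, 0], [-0.21, 0.97, 0], [-0.21, 0.97, 0], [0, 0, 0.8], [0, 0, 0.8], [0, 0, 0], [0, 0, 0]], spin=[0, 0, 0, 0, 0, 0, 0, 0, 0, 0, 0, 0], jaw=[1, 1, 1, 1, 1, 1, 1, 1, 1, 1, 1, 1])

```text
time_s: 30.8
tcp_pos: [0.4271, -0.3135, 0.1173]
ee_rot: [-0.0, 0.998, 0.067, -0.001]
contact_force: [-1.8, -0.8, 0.7]
grip_width: 0.0918
finger_force: 0.0
```

```bash
python3 -c "
from h import *
go(.4253,-.3157,.028)"
```

```text
t30.8 tcp [ 0.4271 -0.3135  0.1173] yaw -82.3 shift [-0.06  0.07  2.98] spin None /5= None q7 -0.35
```

Call:
apply_moves(linear=[[-0.05, 0.06, 0.7], [0, 0, 0.7], [0, 0, 0.7], [0, 0, 0.5], [0, 0, 0.25], [0, 0, 0.1], [0, 0, 0], [0, 0, 0], [0, 0, 0]], spin=[0, 0, 0, 0, 0, 0, 0, 0, 0], jaw=[1, 1, 1, 1, 1, 1, 1, 1, 1])

```text
time_s: 31.7
tcp_pos: [0.427, -0.3157, 0.03]
ee_rot: [0.0, 0.998, 0.067, 0.001]
contact_force: [-0.0, -0.5, 0.2]
grip_width: 0.0919
finger_force: 0.0
```

```bash
python3 -c "
from h import *
go(.4253,-.3157,.0285)"
```

```text
t31.7 tcp [ 0.427  -0.3157  0.03  ] yaw -82.3 shift [-0.06 -0.01  0.05] spin None /5= None q7 -0.23
```

Call:
apply_moves(linear=[[-0.05, 0, 0.04], [0, 0, 0], [0, 0, 0], [0, 0, 0], [0, 0, 0], [0, 0, 0], [0, 0, 0], [0, 0, 0], [0, 0, 0], [0, 0, 0], [0, 0, 0], [0, 0, 0]], spin=[0, 0, 0, 0, 0, 0, 0, 0, 0, 0, 0, 0], jaw=[1, 1, -1, -1, -1, -1, -1, -1, -1, -1, -1, -1])

```text
time_s: 32.9
tcp_pos: [0.4251, -0.3156, 0.0281]
ee_rot: [0.0, 0.998, 0.067, 0.0]
contact_force: [0.0, -0.3, 0.1]
grip_width: 0.04
finger_force: 30.0
```

Call:
apply_moves(linear=[[0, 0, -0.2], [0, 0, -0.8], [0, 0, -1], [0, 0, -1], [0, 0, -1], [0, 0, 0], [0, 0, 0]], spin=[0, 0, 0, 0, 0, 0, 0], jaw=[-1, -1, -1, -1, -1, -1, -1])

```text
time_s: 33.6
tcp_pos: [0.4253, -0.3152, 0.1484]
ee_rot: [-0.0, 0.998, 0.067, 0.001]
contact_force: [0.4, -0.3, -0.7]
grip_width: 0.0407
finger_force: 30.0
```

```bash
python3 -c "
from h import *
go(.5663,.0365,.0375)"
```

```text
t33.6 tcp [ 0.4253 -0.3152  0.1484] yaw -82.3 shift [  6.23 -10.99   3.71] spin None /5= None q7 -0.38
```

Call:
apply_moves(linear=[[0.52, -0.915, 0], [0.52, -0.915, 0], [0.52, -0.915, 0], [0.52, -0.915, 0], [0.52, -0.915, 0], [0.52, -0.915, 0], [0.52, -0.915, 0], [0.52, -0.915, 0], [0.52, -0.915, 0], [0.52, -0.915, 0], [0.52, -0.915, 0], [0.52, -0.915, 0]], spin=[0, 0, 0, 0, 0, 0, 0, 0, 0, 0, 0, 0], jaw=[-1, -1, -1, -1, -1, -1, -1, -1, -1, -1, -1, -1])

```text
time_s: 34.8
tcp_pos: [0.5656, 0.0372, 0.1464]
ee_rot: [0.0, 0.998, 0.067, -0.001]
contact_force: [1.5, -0.8, -0.3]
grip_width: 0.0405
finger_force: 30.0
```

Call:
apply_moves(linear=[[0, 0, 0], [0, 0, 0.8], [0, 0, 0.8], [0, 0, 0.6], [0, 0, 0.5], [0, 0, 0.3], [0, 0, 0.2], [0, 0, 0], [0, 0, 0], [0, 0, 0]], spin=[0, 0, 0, 0, 0, 0, 0, 0, 0, 0], jaw=[-1, -1, -1, -1, -1, -1, -1, -1, -1, -1])

```text
time_s: 35.8
tcp_pos: [0.567, 0.0359, 0.0528]
ee_rot: [-0.0, 0.998, 0.067, 0.001]
contact_force: [0.3, -0.9, -0.4]
grip_width: 0.041
finger_force: 30.0
```

```bash
python3 -c "
from h import *
go(.5666,.0367,.0375)"
```

```text
t35.8 tcp [0.567  0.0359 0.0528] yaw -82.3 shift [-0.01 -0.03  0.51] spin None /5= None q7 -0.97
```

Jar bottom touches down at TCP z ≈ 0.037. I lower it in steps and release.

Call:
apply_moves(linear=[[0, -0.02, 0.25], [0, 0, 0.15], [0, 0, 0.1], [0, 0, 0], [0, 0, 0], [0, 0, 0]], spin=[0, 0, 0, 0, 0, 0], jaw=[-1, -1, -1, -1, -1, -1])

```text
time_s: 36.4
tcp_pos: [0.5663, 0.0365, 0.0371]
ee_rot: [-0.0, 0.998, 0.067, -0.0]
contact_force: [-1.4, 0.3, 2.4]
grip_width: 0.0404
finger_force: 30.0
```

```bash
python3 -c "
from h import *
go(.5666,.0367,.037)"
```

```text
t36.4 tcp [0.5663 0.0365 0.0371] yaw -82.3 shift [ 0.01 -0.    0.  ] spin None /5= None q7 -0.96
```

Call:
apply_moves(linear=[[0, 0, 0], [0, 0, 0], [0, 0, 0], [0, 0, 0], [0, 0, 0], [0, 0, 0], [0, 0, -0.3], [0, 0, -1], [0, 0, -1], [0, 0, -1], [0, 0, -1], [0, 0, 0]], spin=[0, 0, 0, 0, 0, 0, 0, 0, 0, 0, 0, 0], jaw=[1, 1, 1, 1, 1, 1, 1, 1, 1, 1, 1, 1])

```text
time_s: 37.6
tcp_pos: [0.5688, 0.0362, 0.1703]
ee_rot: [-0.001, 0.998, 0.067, 0.004]
contact_force: [1.0, 0.3, -0.5]
grip_width: 0.092
finger_force: 0.0
```

Call:
apply_moves(linear=[[0, 0, 0], [0, 0, 0], [0, 0, 0], [0, 0, 0], [0, 0, 0], [0, 0, 0], [0, 0, 0], [0, 0, 0], [0, 0, 0], [0, 0, 0], [0, 0, 0], [0, 0, 0]], spin=[-1, -1, -1, -1, -1, -1, -1, -1, -1, -1, -1, -1], jaw=[1, 1, 1, 1, 1, 1, 1, 1, 1, 1, 1, 1])

```text
time_s: 38.8
tcp_pos: [0.5659, 0.0364, 0.1657]
ee_rot: [-0.0, 0.83, 0.558, -0.0]
contact_force: [0.3, 0.2, -0.2]
grip_width: 0.0918
finger_force: 0.0
```

Call:
apply_moves(linear=[[0, 0, 0], [0, 0, 0], [0, 0, 0], [0, 0, 0], [0, 0, 0], [0, 0, 0], [0, 0, 0], [0, 0, 0]], spin=[-1, -1, -1, -1, -1, -1, 0, 0], jaw=[1, 1, 1, 1, 1, 1, 1, 1])

```text
time_s: 39.6
tcp_pos: [0.5661, 0.0363, 0.1658]
ee_rot: [-0.0, 0.659, 0.752, -0.0]
contact_force: [-0.7, -1.3, -0.8]
grip_width: 0.0919
finger_force: 0.0
```

```bash
python3 -c "
from h import *
go(.5112,-.3048,.031,7.7)"
```

```text
t39.6 tcp [0.5661 0.0363 0.1658] yaw 7.6 shift [-11.03  -3.31   4.5 ] spin -0.1 /5= -0.03 q7 0.25
```

Call:
apply_moves(linear=[[-0.92, -0.28, 0], [-0.92, -0.28, 0], [-0.92, -0.28, 0], [-0.92, -0.28, 0], [-0.92, -0.28, 0], [-0.92, -0.28, 0], [-0.92, -0.28, 0], [-0.92, -0.28, 0], [-0.92, -0.28, 0], [-0.92, -0.28, 0], [-0.92, -0.28, 0], [-0.92, -0.28, 0]], spin=[0, 0, 0, 0, 0, 0, 0, 0, 0, 0, 0, 0], jaw=[1, 1, 1, 1, 1, 1, 1, 1, 1, 1, 1, 1])

```text
time_s: 40.8
tcp_pos: [0.5105, -0.3062, 0.1659]
ee_rot: [-0.0, 0.659, 0.752, -0.0]
contact_force: [0.1, -0.5, -0.2]
grip_width: 0.092
finger_force: 0.0
```

Call:
apply_moves(linear=[[0, 0, 0], [0, 0, 0.8], [0, 0, 0.8], [0, 0, 0.4], [0, 0, 0], [0, 0, 0], [0, 0, 0]], spin=[0, 0, 0, 0, 0, 0, 0], jaw=[1, 1, 1, 1, 1, 1, 1])

```text
time_s: 41.5
tcp_pos: [0.5116, -0.3055, 0.1072]
ee_rot: [0.001, 0.658, 0.753, 0.0]
contact_force: [-0.1, -0.1, -0.1]
grip_width: 0.0919
finger_force: 0.0
```

```bash
python3 -c "
from h import *
go(.5112,-.3048,.031,7.7)"
```

```text
t41.5 tcp [ 0.5116 -0.3055  0.1072] yaw 7.7 shift [ 0.03 -0.01  2.54] spin -0.0 /5= -0.0 q7 0.94
```

Call:
apply_moves(linear=[[0.02, 0, 0.7], [0, 0, 0.7], [0, 0, 0.6], [0, 0, 0.4], [0, 0, 0.12], [0, 0, 0], [0, 0, 0], [0, 0, 0]], spin=[0, 0, 0, 0, 0, 0, 0, 0], jaw=[1, 1, 1, 1, 1, 1, 1, 1])

```text
time_s: 42.3
tcp_pos: [0.5114, -0.305, 0.0314]
ee_rot: [0.001, 0.658, 0.753, 0.0]
contact_force: [0.1, 0.4, 0.4]
grip_width: 0.0917
finger_force: 0.0
```

Call:
apply_moves(linear=[[0, 0, 0], [0, 0, 0], [0, 0, 0], [0, 0, 0], [0, 0, 0], [0, 0, 0], [0, 0, 0], [0, 0, 0], [0, 0, 0]], spin=[0, 0, 0, 0, 0, 0, 0, 0, 0], jaw=[-1, -1, -1, -1, -1, -1, -1, -1, -1])

```text
time_s: 43.2
tcp_pos: [0.5107, -0.3046, 0.0305]
ee_rot: [-0.0, 0.658, 0.753, 0.0]
contact_force: [-0.6, -0.7, -0.2]
grip_width: 0.0495
finger_force: 30.0
```

Call:
apply_moves(linear=[[0, 0, -0.2], [0, 0, -0.8], [0, 0, -1], [0, 0, -1], [0, 0, -1], [0, 0, 0], [0, 0, 0]], spin=[0, 0, 0, 0, 0, 0, 0], jaw=[-1, -1, -1, -1, -1, -1, -1])

```text
time_s: 43.9
tcp_pos: [0.5109, -0.3045, 0.1509]
ee_rot: [0.0, 0.658, 0.753, 0.0]
contact_force: [-0.3, -0.2, -0.8]
grip_width: 0.0495
finger_force: 30.0
```

```bash
python3 -c "
from h import *
go(.615,.1055,.0395,7.7)"
```

```text
t43.9 tcp [ 0.5109 -0.3045  0.1509] yaw 7.7 shift [13.08  5.27  3.72] spin 0.0 /5= 0.0 q7 0.91
```

Call:
apply_moves(linear=[[0.93, 0.38, 0], [0.93, 0.38, 0], [0.93, 0.38, 0], [0.93, 0.38, 0], [0.93, 0.38, 0], [0.93, 0.38, 0], [0.93, 0.38, 0], [0.93, 0.38, 0], [0.93, 0.38, 0], [0.93, 0.38, 0], [0.93, 0.38, 0], [0.93, 0.38, 0]], spin=[0, 0, 0, 0, 0, 0, 0, 0, 0, 0, 0, 0], jaw=[-1, -1, -1, -1, -1, -1, -1, -1, -1, -1, -1, -1])

```text
time_s: 45.1
tcp_pos: [0.6004, 0.0466, 0.1486]
ee_rot: [-0.001, 0.658, 0.753, -0.001]
contact_force: [0.5, 0.1, -0.4]
grip_width: 0.0498
finger_force: 30.0
```

Call:
apply_moves(linear=[[0.93, 0.38, 0], [0.93, 0.34, 0], [0, 0, 0], [0, 0, 0.8], [0, 0, 0.8], [0, 0, 0.6], [0, 0, 0], [0, 0, 0], [0, 0, 0]], spin=[0, 0, 0, 0, 0, 0, 0, 0, 0], jaw=[-1, -1, -1, -1, -1, -1, -1, -1, -1])

```text
time_s: 46.0
tcp_pos: [0.6159, 0.1033, 0.0851]
ee_rot: [0.0, 0.658, 0.753, 0.0]
contact_force: [-0.6, -1.1, -1.9]
grip_width: 0.0494
finger_force: 30.0
```

```bash
python3 -c "
from h import *
go(.615,.1055,.0395,7.7)"
```

```text
t46.0 tcp [0.6159 0.1033 0.0851] yaw 7.7 shift [ 0.08 -0.02  1.52] spin -0.0 /5= -0.01 q7 0.22
```

Call:
apply_moves(linear=[[0.06, -0.02, 0.6], [0, 0, 0.4], [0, 0, 0.25], [0, 0, 0.15], [0, 0, 0.08], [0, 0, 0], [0, 0, 0], [0, 0, 0]], spin=[0, 0, 0, 0, 0, 0, 0, 0], jaw=[-1, -1, -1, -1, -1, -1, -1, -1])

```text
time_s: 46.8
tcp_pos: [0.6149, 0.1054, 0.0405]
ee_rot: [0.0, 0.658, 0.753, 0.0]
contact_force: [-0.4, -0.6, -0.7]
grip_width: 0.0498
finger_force: 30.0
```

```bash
python3 -c "
from h import *
go(.615,.1055,.0395,7.7)"
```

```text
t46.8 tcp [0.6149 0.1054 0.0405] yaw 7.7 shift [0.   0.   0.03] spin -0.0 /5= -0.0 q7 0.24
```

Call:
apply_moves(linear=[[0, 0, 0.03], [0, 0, 0], [0, 0, 0], [0, 0, 0], [0, 0, 0], [0, 0, 0], [0, 0, 0], [0, 0, -0.3], [0, 0, -1], [0, 0, -1], [0, 0, -1], [0, 0, -1]], spin=[0, 0, 0, 0, 0, 0, 0, 0, 0, 0, 0, 0], jaw=[-1, -1, 1, 1, 1, 1, 1, 1, 1, 1, 1, 1])

```text
time_s: 48.0
tcp_pos: [0.6145, 0.1052, 0.1701]
ee_rot: [0.0, 0.658, 0.753, 0.0]
contact_force: [-0.2, -0.4, 0.6]
grip_width: 0.0918
finger_force: 0.0
```

Call:
apply_moves(linear=[[0, 0, -1], [0, 0, -1], [0, 0, -1], [-1, 0, 0], [-1, 0, 0], [-1, 0, 0], [-1, 0, 0], [-1, 0, 0], [-1, 0, 0], [-1, 0, 0], [-1, 0, 0], [0, 0, 0]], spin=[0, 0, 0, 0, 0, 0, 0, 0, 0, 0, 0, 0], jaw=[1, 1, 1, 1, 1, 1, 1, 1, 1, 1, 1, 1])

```text
time_s: 49.2
tcp_pos: [0.6459, -0.1386, 0.2592]
ee_rot: [0.001, 0.661, 0.751, -0.001]
contact_force: [-0.4, -0.7, 0.4]
grip_width: 0.092
finger_force: 0.0
```

Call:
apply_moves(linear=[[0, 0, 0], [0, 0, 0], [0, 0, 0]], spin=[0, 0, 0], jaw=[1, 1, 1])

```text
time_s: 49.5
tcp_pos: [0.6469, -0.1307, 0.2583]
ee_rot: [-0.0, 0.657, 0.754, 0.0]
contact_force: [-0.2, -0.4, 0.6]
grip_width: 0.0921
finger_force: 0.0
```

```bash
python3 -c "
from h import *
go()
c=bot.get_calibration('wrist');im=bot.capture('wrist')[:,:,::-1]
np.save('w10.npy',c,allow_pickle=True);cv2.imwrite('pics/w10.png',im)"
```

```text
t49.5 tcp [ 0.6469 -0.1307  0.2583] yaw 7.8 shift [0. 0. 0.] spin None /5= None q7 0.52
```

View pics/w10.png

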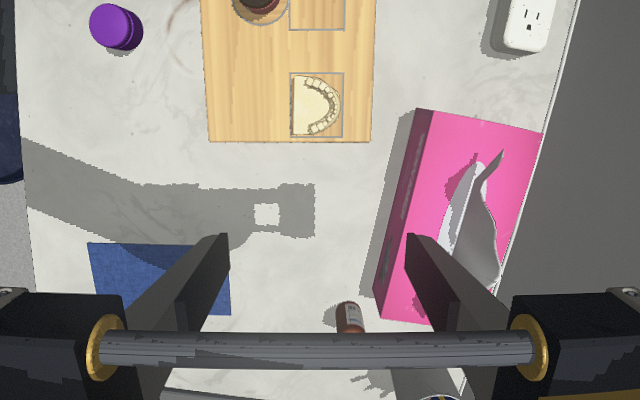

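The robot is clear of everything, the yellow model is in place and the mat is empty. A final check from the top camera.

```bash
python3 -c "
from h import *
im=bot.capture('top')[:,:,::-1];cv2.imwrite('pics/top2.png',im)
o=cv2.imread('pics/top0.png');f=lambda a:cv2.resize(a[160:270,190:350],None,fx=4.5,fy=2.7)
f=lambda a:cv2.resize(a[165:265,190:350],None,fx=4.6,fy=3,interpolation=2)
f=lambda a:cv2.resize(a[165:265,190:350],None,fx=3,fy=3,interpolation=2)
cv2.imwrite('pics/cmp.png',np.vstack([f(o),f(im)]))"
```

```text
(no output)
```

View pics/cmp.png

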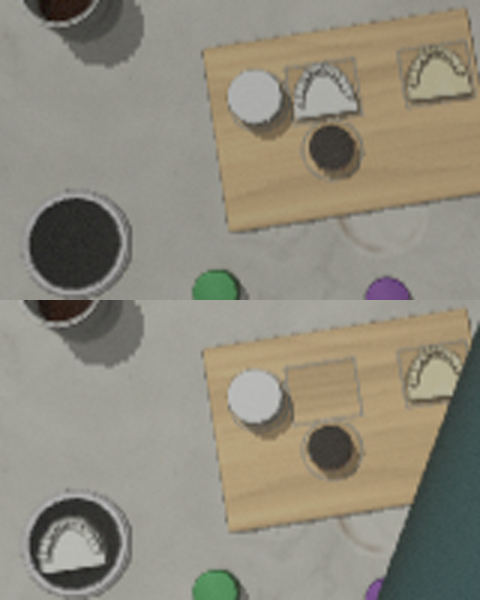

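Before (top) and after (bottom) match: paste lid at (255,97) and (255,397), wax lid at (332,148) and (331,448). The model is centred on the plate at about (72,544).

```bash
python3 -c "
from plant import bot
print(bot.finish_job())"
```

```text
the job is handed in; nothing more can be done
None
```

The job is handed in (no verdict was returned): the final camera check shows the white model upright on the scanner plate, within about 4 mm of centre, and both jars back on their marks within about 1–2 mm.

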